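Load the sample carousel and index it to the scanner

TASK

Stand the amber bottle from the worktop upright in the empty pocket of the sample carousel. Then pull up the carousel's spring index plunger, turn the carousel by one hole so that the new bottle comes round to face the round scanner pillar, and let the plunger drop fully home to lock the carousel there. Leave the other two bottles upright in their pockets and do not shift the carton or the glass jar.

Things in the scene. Friction and masses are not known exactly. Their poses are not given: they have to be found in the camera images.
- index_base: fixed steel base plate of the carousel, 260x260x20 mm; origin at the centre of its underside, on the carousel's vertical axis. Six 13 mm index holes, 60 degrees apart on a circle of 115 mm radius; at the start the plunger stands in the hole on the plate's -x side (towards the robot) and the empty pocket lies on its +x side
- carousel (a joint): angle of the carousel on its base, rad: about 0 at the start, positive counter-clockwise from above, a hole every 1.047 rad (60 degrees), stops at +-2.2; turns with light friction (0.12 N m) when the plunger is out, held within 0.02 rad when it is in a hole. White disc of 97 mm radius, top 34 mm over the worktop, three pockets 120 degrees apart; a lug opposite the empty pocket carries the plunger
- empty_pocket (a point): centre of the floor of the empty pocket, 34 mm above the worktop, 60 mm from the carousel's axis; the pocket is a round grey ring of 56 mm inner diameter, 14 mm high, 3.5 mm wall; turns with the carousel
- plunger (a joint): height of the index plunger, m: 0 fully down (pin 12 mm deep in its hole), pulled straight up at most 0.018; above 0.012 the pin is clear of the plate. A spring pushes it down, about 4 N at 0 and 8 N at full pull; let go between holes, it rides on the plate at about 0.012 and snaps in over a hole
- knob_grip (a point): middle of the grip of the black round plunger knob (30 mm diameter, 36 mm tall; straight side 26 mm tall; top 16 mm above this point, underside 20 mm below it); 102 mm over the worktop when down; on the pin's axis, 115 mm from the carousel's axis; rises with the plunger. The knob spins freely on its pin; below it is a 23 mm steel sleeve
- bottle_mid (a point): point on the axis of the amber bottle that stands alone on the worktop, half-way up (48 mm above its underside); bottle 96 mm tall, 48 mm diameter up to 60 mm height, narrowing to a black cap of 35 mm; 0.1 to 0.2 kg; z is the bottle's axis
- scanner: fixed grey round scanner pillar with a black window band, 64 mm diameter, 130 mm tall, standing beside the base plate 196 mm from the carousel's axis, 60 degrees round from the empty pocket's starting direction, to its left (base +y) or its right (base -y); origin at the centre of its underside
- bottle_left: amber bottle like the other, already in the pocket on the carousel's left (base +y at the start); origin at the centre of its underside
- bottle_right: amber bottle like the other, already in the pocket on the carousel's right (base -y at the start); origin at the centre of its underside
- carton: small white carton 66x90x45 mm lying on the worktop, loose; origin at the centre of its underside
- glass_jar: glass jar with a lid, 68 mm diameter, 99 mm tall, loose on the worktop beside the base plate on the side away from the scanner; origin at the centre of its underside
Things that resemble listed ones, but are neither listed nor needed, are in the scene too. Leave any blue or turquoise look-alike of the part that bears bottle_mid alone. What is shaped like the scanner but green or yellow is not meant.

How it is judged:
By the outcome, as a careful person would: the job done as asked, in the order asked, and still so for the second after the job is handed in, with the robot touching nothing.
It also fails if it takes over 58 s, if anything falls off the work surface, if the arm or the gripper's body presses on something with over 40 N, if the wrist force passes 120 N, or if a joint passes its speed limit or range.

ROBOT

A 6-joint arm with a two-finger parallel gripper is mounted at the origin on a cart in front of the work surface, level with it; the furniture and walls round the work are solid. World frame = base frame: x ahead of the robot, y to its left, z up, the work surface at z = 0. Lengths are in m, angles in rad, forces in N, time in s.
With the tool pointing down it reaches from about 0.3 to 0.75 m from the base axis. Payload 8.5 kg.
Tool frame: the origin (TCP) lies at the very end of the fingers, on their centre line; the grasp point (between the pads) lies 19 mm behind it (pinch_z is the distance from the TCP to the grasp point, in m); y points along the fingers, x is the direction in which the jaws open and shut, and the axes are right-handed (so a half turn about y gives the same grasp; the last joint's range is limited). The gripper opens to 85 mm and grips with 20 to 120 N. Pads are 22 mm wide; open, the fingers measure 114 mm over their backs; the gripper's body (76 mm by 85 mm) begins 54 mm behind the grasp point. The pads swing forward as they close: fully open they stand 13 mm farther back than shut.
Start: joints at [-1.354, 0.381, 1.297, -0, 1.464, -0.215], TCP at [0.23, -0.5, 0.231] pointing down, gripper open.
Joint ranges: [-3.11, 3.11], [-0.89, 2.33], [0.22, 2.48], [-1.42, 4.56], [0.17, 2.85], [-2.88, 2.88]. Speed limits (rad/s): [2.39, 2.39, 3.14, 3.14, 3.14, 3.14].

INTERFACE

Orientations are given as a unit quaternion [x, y, z, w].
In Python, from cell import read_state, snapshot, finish_job, recognise, cut_out, pinch_z gives the robot as it stands. The module is installed in compiled form; this text tells all that it offers.
- The arm moves only by the shell command python3 -m pendant 'ROWS' [OPENING] [FORCE]. ROWS is JSON, a list of rows, each a list of 4 numbers: the shift along the tool's x, y, z in mm, then the turn about the tool's y in degrees. In form: [[x, y, z, twist], ...]. A call has 1 to 20 rows; each row shifts and turns the commanded pose from where the row before left it, along the tool's axes as they then stand; what a row does not reach is not made up. A row lasts 1/8 s, in which the tool goes at most 62.5 mm and 10.7 degrees, less where a joint would pass 70% of its speed; a pose out of reach is approached as far as the arm can. A call is refused whole if a number of a shift passes 62.5 or a number of a turn 10.7, either way. A call with a gripper value outside its range is refused whole. OPENING is the finger opening in mm, from 0 to 85.4, set as the call begins (- or left out, the last holds). The fingers move at their own pace and stop on an object; FORCE is the grip in N (left out, the last holds). Time passes only in rows, so rows that do not move let the fingers close. It gives the time, the measured TCP pose, the force and the opening at its end, in the units of the state.
- read_state(): the state, without advancing time (a new reading comes with each control period).
- snapshot(name): name is "side" or "top" or "wrist"; returns a dict with "image" (384x512x3 uint8, blue, green, red), "camera_matrix" (3x3 intrinsics, pixels), "world_to_cam" (4x4, takes a point from world to camera coordinates). Camera axes: x right, y up, looking along -z (the intrinsics and any distortion apply to the point x, -y, -z); pixel columns grow to the right and rows downward; lengths in m; the calibration is good to about 2 mm. A picture is of the moment at which its call begins. There is no depth.
- finish_job(): hands the job in, once; it reports no verdict.
Trained networks look in a picture, given as the dict that the camera call returned (one of the last four; its "shot" number tells which), for a name from the list of things; names that differ only in an ending like _2 or _b are one class to them, and where a whole thing is asked for, a point or a joint stands for the part that bears it (a point fixed in the world has none). Each returns a list of dicts, best first, with "confidence" (0 to 1); they miss things now and then, are a little off and sometimes report something else, mostly with a low value. They report only what shows in the picture. A call takes as long as a camera call. They do not tell look-alikes from the thing itself.
- recognise(picture, label): "centre" ([column, row] as shares, 0 to 1, of the picture: columns of its width, rows of its height, amid what is visible of it).
- cut_out(picture, label): "mask" (384x512 bool, what is visible of it) and "centre" ([column, row] as shares, 0 to 1, of the picture: columns of its width, rows of its height, amid what is visible of it).
The state is a dict: "clock": time; "joints": joint angles; "qvel": joint speeds; "effort": joint torques, N m; "ee_pos": TCP position; "tcp_rot": TCP orientation; "contact_force": force on the tool from outside, world axes, zero at the start; "torque": the same for the moment, N m; "grip_width": opening from 0.0 (shut) to 1.0 (fully open).
Only numpy, scipy, OpenCV 4.12 (cv2) and the standard library are available. Lean on these libraries where they do the work, as an engineer would, in place of code of your own. Each camera call takes 0.05 s, during which the arm holds its last target.

## Working session

There is one attempt and no reset: what is moved stays moved. The work goes in short steps, Python scripts to look and compute and a shell command to move; the robot and the scene stay as the last step left them, time stands still between calls to the robot, and variables do not carry over. Pictures are saved under pics/ and viewed, and the job is handed in when it is done.

```bash
mkdir -p pics; ls
cat > h.py <<'E'
import numpy as np, cv2, json
from cell import *
def save(n,s): cv2.imwrite(f'pics/{n}.png',s['image'])
E
python3 - <<'E'
from h import *
s=read_state(); print(s, pinch_z)
for n in ("side","top","wrist"):
    p=snapshot(n); save(n+"0",p); print(n,p['camera_matrix'].tolist(),np.round(p['world_to_cam'],4).tolist(),[k for k in p])
E
```

```text
pics
{'clock': 0.0, 'joints': array([-1.35431167e+00,  3.81202661e-01,  1.29827256e+00, -2.73749948e-05,
        1.46359430e+00, -2.15319562e-01]), 'qvel': array([-8.02504166e-04, -2.29412708e-03,  2.35143325e-05,  8.00305962e-04,
        4.86662515e-04,  8.26415441e-04]), 'effort': array([ 2.20792003e-06, -4.48459375e+01, -2.31280196e+01, -2.28024805e-04,
        4.69398190e-03, -1.79274230e-05]), 'ee_pos': array([ 0.23009673, -0.49922773,  0.23070422]), 'tcp_rot': array([-0.59514431,  0.38165268, -0.38090021,  0.5958687 ]), 'contact_force': array([-0.72332109,  0.69423654,  0.4390152 ]), 'torque': array([ 0.03948691, -0.01552867,  0.00861386]), 'grip_width': 1.0020054547038697} 0.0187
side [[381.2975701455563, 0.0, 260.9012911344019], [0.0, 381.2975701455563, 188.14193689899653], [0.0, 0.0, 1.0]] [[-0.9454, -0.3253, 0.018, 0.5644], [0.1278, -0.3197, 0.9389, -0.1557], [-0.2997, 0.8899, 0.3438, -0.8755], [0.0, 0.0, 0.0, 1.0]] ['image', 'camera_matrix', 'world_to_cam', 'shot']
top [[431.9404613879852, 0.0, 265.53983848776346], [0.0, 431.9404613879852, 192.98612006492277], [0.0, 0.0, 1.0]] [[0.0265, -0.9996, 0.014, -0.0325], [0.982, 0.0286, 0.1865, -0.5899], [-0.1868, 0.0088, 0.9824, -1.3668], [0.0, 0.0, 0.0, 1.0]] ['image', 'camera_matrix', 'world_to_cam', 'shot']
wrist [[313.8581547561881, 0.0, 259.34822467765946], [0.0, 313.8581547561881, 187.5874624544655], [0.0, 0.0, 1.0]] [[0.4188, -0.9081, -0.0014, -0.5483], [0.8759, 0.4043, -0.2633, 0.0349], [0.2397, 0.109, 0.9647, -0.3787], [0.0, 0.0, 0.0, 1.0]] ['image', 'camera_matrix', 'world_to_cam', 'shot']
```

View pics/top0.png

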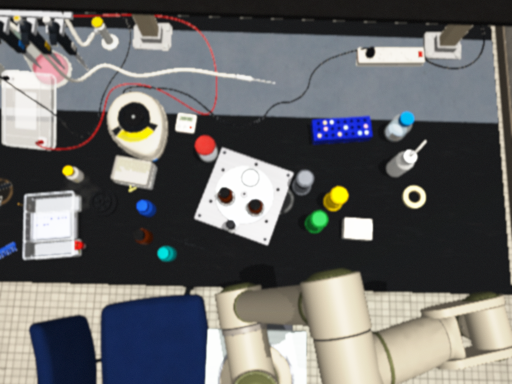

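View pics/side0.png

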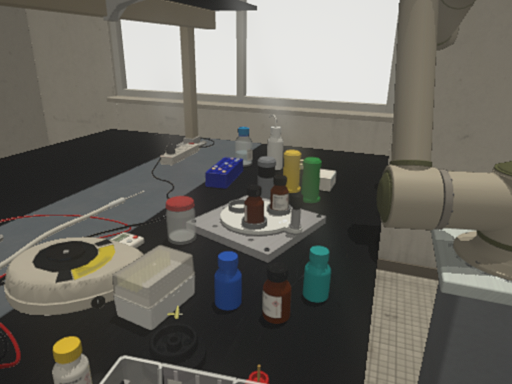

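View pics/wrist0.png

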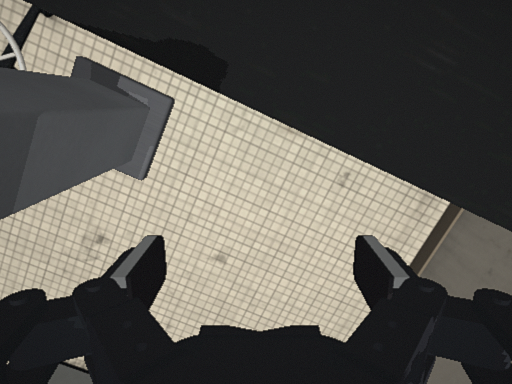

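The top view shows the carousel at about (243,196), the grey scanner on its right at (303,182), the red-lidded jar at (205,148) and the amber bottle at about (143,236). A blue look-alike is at (146,207) and a teal one at (167,254). The side view shows the amber bottle at (277,295).

```bash
cat >> h.py <<'E'
def ray(p,uv):
    K=p['camera_matrix'];T=p['world_to_cam']
    d=np.linalg.inv(K)@np.array([uv[0],uv[1],1.]); d=np.array([d[0],-d[1],-d[2]])
    R=T[:3,:3]; return -R.T@T[:3,3], R.T@d/np.linalg.norm(d)
def atz(p,uv,z):
    o,d=ray(p,uv); return o+d*(z-o[2])/d[2]
def tri(a,ua,b,ub):
    A=np.zeros((3,3));B=np.zeros(3);L=[ray(a,ua),ray(b,ub)]
    for o,d in L:
        M=np.eye(3)-np.outer(d,d);A+=M;B+=M@o
    x=np.linalg.solve(A,B); return x,[np.linalg.norm(np.cross(x-o,d)) for o,d in L]
def proj(p,X):
    T=p['world_to_cam'];c=T[:3,:3]@np.asarray(X)+T[:3,3];v=p['camera_matrix']@np.array([c[0],-c[1],-c[2]]);return v[:2]/v[2]
E
python3 - <<'E'
from h import *
t=snapshot("top");s=snapshot("side")
for l in ["bottle_mid","knob_grip","empty_pocket","index_base","carousel","plunger","scanner","bottle_left","carton","glass_jar"]:
    for n,p in (("top",t),("side",s)):
        print(l,n,[(np.round(np.array(r['centre'])*[512,384],1).tolist(),round(r['confidence'],2)) for r in recognise(p,l)])
cv2.imwrite('pics/t_zoom.png',cv2.resize(t['image'][130:280,110:310],(800,600),interpolation=cv2.INTER_CUBIC))
cv2.imwrite('pics/s_zoom.png',cv2.resize(s['image'][150:330,150:390],(800,600),interpolation=cv2.INTER_CUBIC))
m=[]
for n,p in (("top",t),("side",s)):
  for l in ("index_base","bottle_mid","carousel"):
    for r in cut_out(p,l):
        ys,xs=np.where(r['mask']); print(n,l,round(r['confidence'],2),r['mask'].sum(),xs.min(),xs.max(),ys.min(),ys.max())
        if l!='bottle_mid' : print(cv2.minAreaRect(np.stack([xs,ys],1).astype(np.float32)))
E
```

```text
bottle_mid top [([141.8, 238.1], 0.7), ([146.0, 208.1], 0.67), ([167.2, 256.8], 0.64)]
bottle_mid side [([226.4, 285.2], 0.95), ([273.6, 293.7], 0.86), ([316.4, 276.5], 0.56)]
knob_grip top []
knob_grip side [([295.6, 202.1], 0.65)]
empty_pocket top [([242.7, 194.1], 0.93)]
empty_pocket side [([268.3, 219.4], 0.97)]
index_base top [([245.4, 192.1], 0.98), ([357.1, 232.0], 0.46)]
index_base side [([265.0, 227.3], 0.57)]
carousel top [([239.5, 195.1], 0.73), ([355.8, 227.7], 0.33)]
carousel side [([266.8, 216.5], 0.58), ([328.5, 178.7], 0.46)]
plunger top [([227.0, 225.0], 0.5)]
plunger side [([294.8, 198.7], 0.55)]
scanner top [([301.6, 183.3], 0.91), ([335.1, 196.1], 0.65), ([313.8, 217.7], 0.55)]
scanner side [([309.1, 178.4], 0.84), ([289.1, 169.8], 0.77), ([265.7, 170.8], 0.72)]
bottle_left top [([227.6, 195.3], 0.54)]
bottle_left side [([252.2, 206.6], 0.66)]
carton top [([357.5, 227.8], 0.73)]
carton side [([327.7, 176.0], 0.75)]
glass_jar top [([205.7, 143.0], 0.82)]
glass_jar side [([179.8, 220.5], 0.94), ([279.4, 194.1], 0.55)]
top index_base 0.76 5348 195 290 148 243
((243.4
[... 230 characters left out ...]
tle_mid 0.81 257 137 156 200 216
top bottle_mid 0.71 170 159 175 247 259
top bottle_mid 0.5 245 133 152 228 243
top carousel 0.76 2178 215 271 167 231
((243.1000213623047, 194.70001220703125), (55.90169906616211, 57.6905517578125), 63.43495178222656)
side index_base 0.78 4898 194 324 192 262
((259.9816589355469, 229.33538818359375), (66.9215087890625, 129.97793579101562), 83.6598129272461)
side bottle_mid 0.92 1286 302 330 246 301
side bottle_mid 0.79 1489 261 290 263 323
side bottle_mid 0.59 1321 214 240 252 309
side bottle_mid 0.29 2005 220 303 193 234
side carousel 0.6 2019 220 302 192 234
((261.2539978027344, 213.84982299804688), (41.12711715698242, 82.93368530273438), 87.70938873291016)
```

View pics/t_zoom.png

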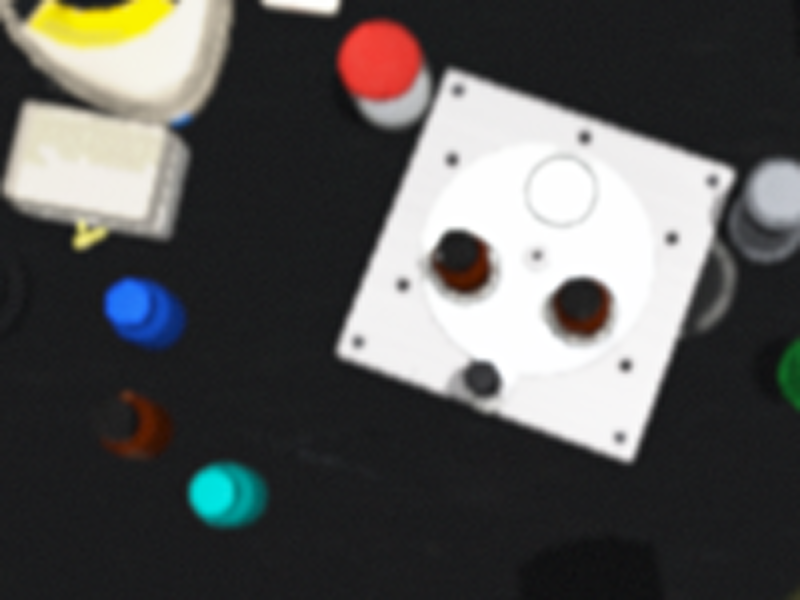

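View pics/s_zoom.png

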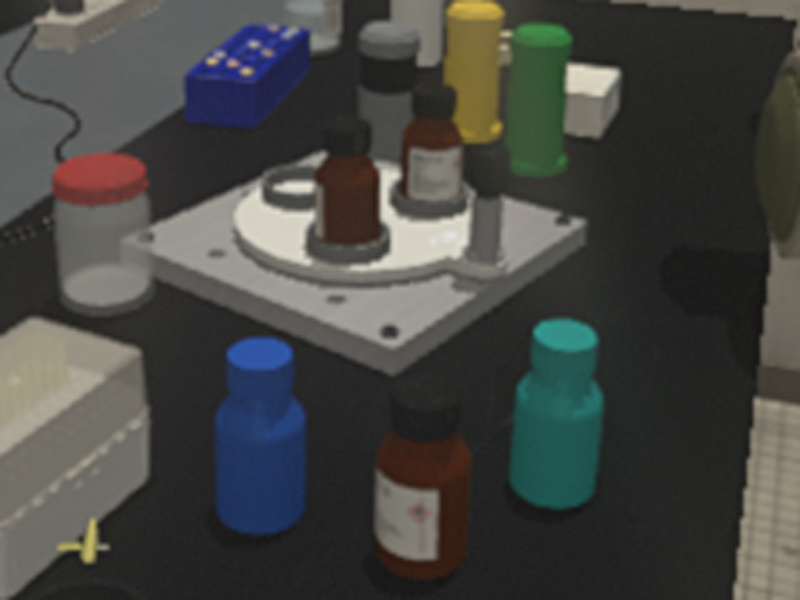

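Run:
```python
from h import *
from scipy.spatial.transform import Rotation as Rn
t=snapshot("top");s=snapshot("side")
z=lambda q:np.array(q)/4.+[110,130]
C=np.array([atz(t,z(q),.02) for q in [(447,67),(737,172),(632,462),(337,354)]])
print(C.round(4)); c=C.mean(0);print('centre',c.round(4)); e=C-c
print(np.degrees(np.arctan2(e[:,1],e[:,0])), np.linalg.norm(e[:,:2],axis=1))
H=np.array([atz(t,z(q),.02) for q in [(452,159),(585,137),(672,238),(626,365),(403,285)]])
from scipy.optimize import least_squares
f=lambda v: np.concatenate([(H[i,:2]-v[:2]-.115*np.array([np.cos(v[2]+k),np.sin(v[2]+k)])) for i,k in enumerate(np.radians([60,0,-60,-120,120]))])
r=least_squares(f,[c[0],c[1],0]);print('holes',r.x,np.degrees(r.x[2]),np.abs(r.fun).max())
print('pocket', atz(t,z((561,191)),.045), 'axis pin', atz(t,z((537,255)),.04))
print('knob top',atz(t,z((484,377)),.118))
print('scanner top',atz(t,z((777,190)),.13),'jar top',atz(t,z((380,60)),.099))
print('cap top', atz(t,z((121,417)),.096))
x,e_=tri(t,(142.2,235.5),s,(275.5,293));print('bottle tri',x,e_)
for q in [(130,298),(212,490)]: print('lookalikes top',atz(t,z(q),.096))
print('carton',atz(t,(357,227),.045))
R=Rn.from_quat(read_state()['tcp_rot']).as_matrix();print(R.round(3))
X=atz(t,z((121,417)),.096)
for h in (0,.096): print(proj(s,[X[0],X[1],h]))
```

```text
[[ 0.7549  0.1386  0.02  ]
 [ 0.6696 -0.1125  0.02  ]
 [ 0.4212 -0.0292  0.02  ]
 [ 0.5039  0.2188  0.02  ]]
centre [0.5874 0.0539 0.02  ]
[  26.80861826  -63.71797676 -153.43080097  116.85366355] [0.18770265 0.18557766 0.1858534  0.18479327]
holes [ 0.5873633   0.05426311 -0.32014211] -18.342791842528104 0.0004199163569517522
pocket [0.64288712 0.03623601 0.045     ] axis pin [0.58890587 0.05451918 0.04      ]
knob top [0.47696986 0.08892113 0.118     ]
scanner top [ 0.62952073 -0.13576403  0.13      ] jar top [0.73545874 0.1854206  0.099     ]
cap top [0.44011807 0.37268997 0.096     ]
bottle tri [0.44052693 0.38046824 0.04391772] [np.float64(0.00014294556972136842), np.float64(0.0001429455697213628)]
lookalikes top [0.53441302 0.37316283 0.096     ]
lookalikes top [0.3854939  0.29776216 0.096     ]
carton [ 0.48783586 -0.31903531  0.045     ]
[[ 0.419 -0.     0.908]
 [-0.908 -0.     0.419]
 [ 0.    -1.    -0.   ]]
[276.14849333 311.47763378]
[277.95437883 264.34035094]
```

```bash
python3 -m pendant '[[-20,0,16,0],[-38,0,30,0],[-40,0,32,0],[-40,0,32,0],[-40,0,32,0],[-40,0,32,0],[-40,0,32,0],[-40,0,32,0],[-40,0,32,0],[-40,0,32,0],[-40,0,32,0],[-40,0,32,0],[-40,0,32,0],[-40,0,32,0],[-40,0,32,0],[-40,0,32,0],[-40,0,32,0],[-40,0,30,0],[0,0,0,0],[0,0,0,0]]' 85
python3 - <<'E'
from h import *
w=snapshot("wrist");save("w1",w)
s=read_state();print(s['ee_pos'],s['joints'],s['contact_force'])
for r in cut_out(w,"bottle_mid"): 
    ys,xs=np.where(r['mask']);print(r['confidence'],np.array(r['centre'])*[512,384],xs.min(),xs.max(),ys.min(),ys.max())
for h in (0,.06,.096): print(proj(w,[.4403,.3775,h]))
E
```

```text
clock: 4.15
ee_pos: [0.4428, 0.3667, 0.2311]
tcp_rot: [0.596, -0.381, 0.381, -0.595]
contact_force: [0.1, -0.1, 0.4]
grip_width: 0.996
[0.44292357 0.36629301 0.23138838] [ 4.85213388e-01  4.24565722e-01  1.22600224e+00 -2.51204515e-04
  1.49135212e+00  1.62488090e+00] [0.40332693 0.28017585 0.54548325]
0.83 [289.8944  82.0992] 263 313 56 108
0.66 [293.5808 238.3872] 271 315 205 273
0.57 [242.688  164.3904] 222 268 138 192
[251.21243907 156.76250382]
[249.74749714 166.74336969]
[248.58304087 174.67698234]
```

View pics/w1.png

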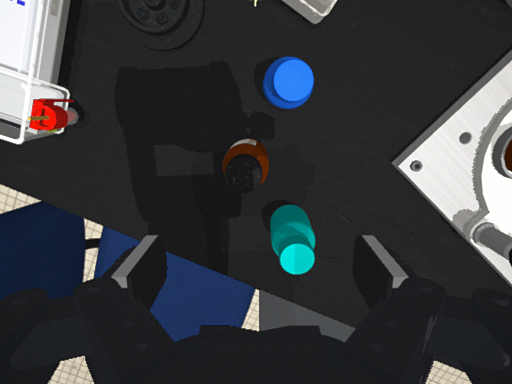

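Run:
```python
from h import *
from scipy.spatial.transform import Rotation as Rn
w=snapshot("wrist");s=read_state()
X=atz(w,(245,174.5),.096);print(X)
B=atz(w,(245.5,163),.04);print(B)
R=Rn.from_quat(s['tcp_rot']).as_matrix()
print((R.T@(X-s['ee_pos'])*1000).round(1),(R.T@(np.array([.4403,.3775,0])-s['ee_pos'])*1000).round(1),R.round(3))
```

```text
[0.43924691 0.38002589 0.096     ]
[0.43837769 0.38175054 0.04      ]
[-14.2 135.7   2.3] [-11.5 231.7   2.2] [[ 0.417  0.     0.909]
 [-0.909  0.     0.417]
 [ 0.    -1.     0.   ]]
```

The wrist view shows the bottle cap at (245,174) between the blue look-alike at (289,82) and the teal one at (296,258). The jaw line clears both, so I'll descend with a check part way.

```bash
python3 -m pendant '[[-14,0,2,0],[0,30,0,0],[0,40,0,0],[0,40,0,0],[0,40,0,0],[0,30,0,0],[0,15,0,0],[0,6,0,0],[0,0,0,0]]' 85
python3 - <<'E'
from h import *
w=snapshot("wrist");save("w2",w);save("s2",snapshot("side"))
E
```

```text
clock: 5.42
ee_pos: [0.4393, 0.381, 0.0309]
tcp_rot: [-0.595, 0.381, -0.381, 0.596]
contact_force: [-0.0, -0.1, -0.9]
grip_width: 0.993
```

View pics/w2.png

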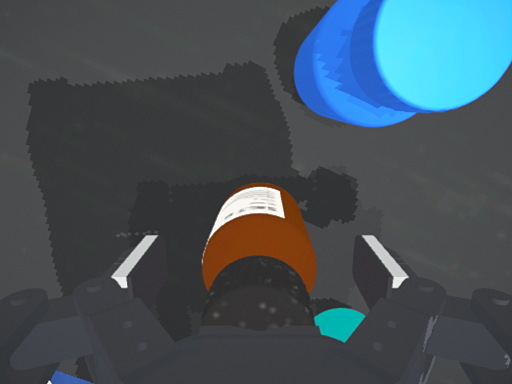

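View pics/s2.png

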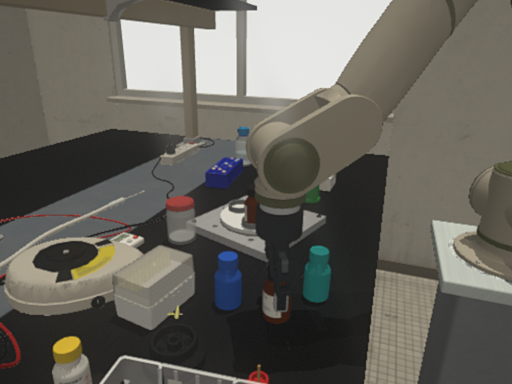

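The bottle sits centred between the pads, at about column 259. Closing.

```bash
python3 -m pendant '[[0,0,0,0],[0,0,0,0],[0,0,0,0],[0,0,0,0],[0,0,0,0],[0,0,0,0]]' 40 40
python3 -m pendant '[[0,-10,0,0],[0,-30,0,0],[0,-40,0,0],[0,-40,0,0],[0,-20,0,0],[0,0,0,0]]'
python3 - <<'E'
from h import *
w=snapshot("wrist");save("w3",w);save("s3",snapshot("side"))
E
```

```text
clock: 6.28
ee_pos: [0.4392, 0.3808, 0.0309]
tcp_rot: [-0.595, 0.381, -0.381, 0.596]
contact_force: [-1.6, -0.3, 6.2]
grip_width: 0.541
clock: 7.02
ee_pos: [0.4393, 0.3809, 0.1718]
tcp_rot: [-0.595, 0.381, -0.382, 0.596]
contact_force: [-0.5, -0.7, -2.5]
grip_width: 0.543
```

View pics/w3.png

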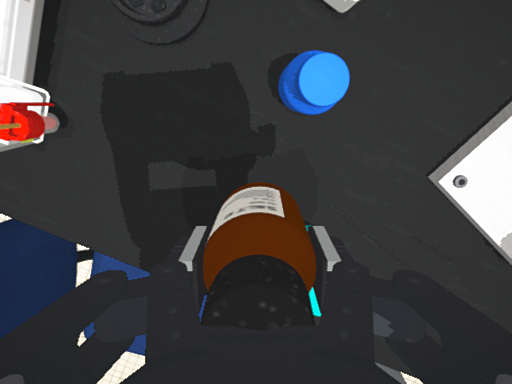

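View pics/s3.png

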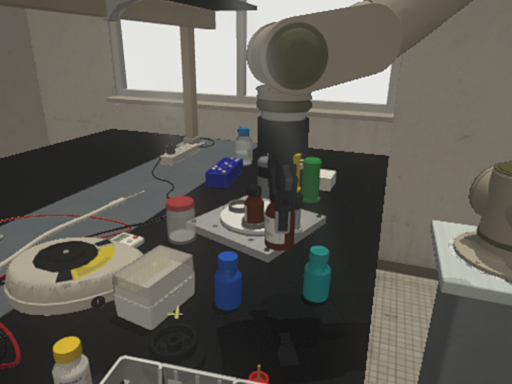

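Run:
```python
from h import *
from scipy.spatial.transform import Rotation as Rn
w=snapshot("wrist");t=snapshot("top");si=snapshot("side");s=read_state()
R=Rn.from_quat(s['tcp_rot']).as_matrix();p=s['ee_pos']
zb=p[2]-.0309
for uv in [(260,183),(260,185)]:
    X=atz(w,uv,zb); print('front rim in tool mm',(R.T@(X-p)*1000).round(1))
for n,q in (('w',w),('t',t),('s',si)):
    for r in cut_out(q,'bottle_mid'):
        ys,xs=np.where(r['mask']);print(n,round(r['confidence'],2),xs.min(),xs.max(),ys.min(),ys.max(),r['mask'].sum())
for off in (-4,0,4):
    c=p+R@np.array([0,0,off/1000]); c[2]=zb
    print(off,[min(proj(w,c+.024*np.array([np.cos(a),np.sin(a),0]))[1] for a in np.linspace(0,6.28,60))],'side base col',proj(si,c),'top',proj(t,c))
cv2.imwrite('pics/s3z.png',cv2.resize(si['image'][140:260,220:340],(600,600),interpolation=cv2.INTER_CUBIC))
```

```text
front rim in tool mm [-0.7 30.8 21.3]
front rim in tool mm [-0.7 30.9 20.1]
w 0.84 201 315 182 330 13840
w 0.63 305 320 224 315 190
t 0.72 158 176 246 260 236
t 0.71 138 154 200 215 202
s 0.91 214 241 252 310 1375
s 0.74 303 330 246 302 1242
s 0.62 264 295 190 251 956
s 0.6 295 302 194 208 94
-4 [np.float64(185.028543378204)] side base col [280.80286656 244.24693378] top [134.33124519 234.61267138]
0 [np.float64(178.2526034573215)] side base col [278.37183102 244.32661954] top [133.877677   233.39912307]
4 [np.float64(171.39591742107146)] side base col [275.93765302 244.4064083 ] top [133.42456851 232.1868047 ]
```

View pics/s3z.png

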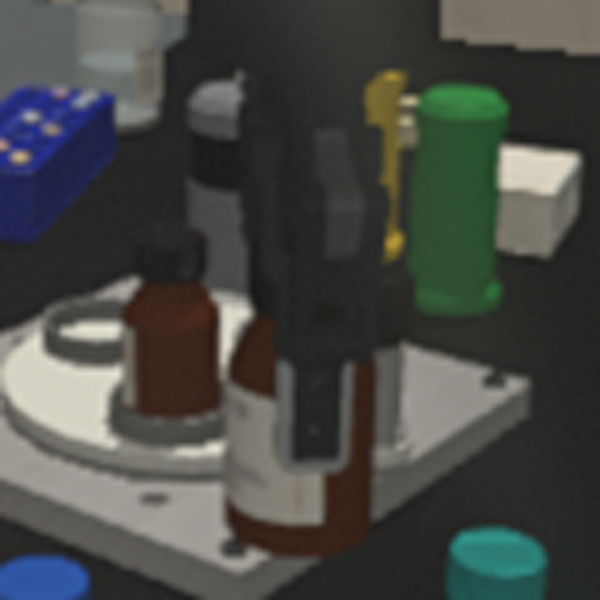

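The bottle is held about 3 mm toward tool -z; the wrist rim at row 183 and the side column at 280 agree on that. Moving over the pocket.

```bash
python3 -m pendant '[[0,-30,0,0],[25,0,3,0],[50,0,5.5,0],[50,0,5.5,0],[50,0,5.5,0],[50,0,5.5,0],[50,0,5.5,0],[50,0,5.5,0],[50,0,5.5,0],[27,0,3,0],[0,0,0,10.7],[0,0,0,10.7],[0,0,0,10.7],[0,0,0,10.7],[0,0,0,0],[0,0,0,0]]'
python3 - <<'E'
from h import *
from scipy.spatial.transform import Rotation as Rn
w=snapshot("wrist");save("w4",w);s=read_state()
R=Rn.from_quat(s['tcp_rot']).as_matrix();p=s['ee_pos'];print(p,R.round(3),s['joints'])
print((R.T@(np.array([.6472,.0344,.065])-p)*1000).round(1))
P=[.6443,.0354,.048]
for a in np.radians(range(0,360,45)): print(proj(w,np.array(P)+.028*np.array([np.cos(a),np.sin(a),0])).round(1))
E
```

```text
clock: 9.43
ee_pos: [0.6476, 0.0342, 0.2001]
tcp_rot: [-0.416, 0.572, -0.571, 0.416]
contact_force: [-0.4, -0.1, -1.5]
grip_width: 0.534
[0.6476088  0.03421294 0.2001954 ] [[-0.307 -0.     0.952]
 [-0.952  0.    -0.307]
 [ 0.    -1.    -0.   ]] [-1.29417344e-01  5.77700407e-01  1.04872237e+00  1.89515351e-05
  1.51541441e+00  1.75361226e+00]
[-1.000e-01  1.352e+02 -4.000e-01]
[250.6 148.4]
[233.6 162.9]
[232.3 184.5]
[246.7 200.6]
[268.4 202.3]
[285.2 188.7]
[287.5 167.2]
[273.3 150.2]
```

View pics/w4.png

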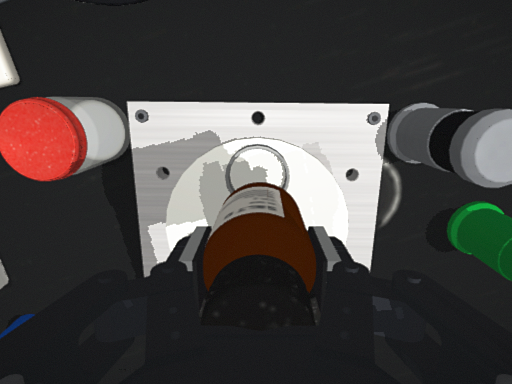

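Run:
```python
from h import *
im=cv2.imread('pics/w4.png');cv2.imwrite('pics/w4z.png',cv2.resize(im[95:215,180:340],(800,600),interpolation=cv2.INTER_CUBIC))
w=snapshot("wrist")
c=np.array([.5874,.0542]);
for k,uv in ((0,(258.5,117.5)),(60,(163,173.5)),(-60,(352,174.5))):
    a=np.radians(-18.34+k);X=np.array([*(c+.115*np.array([np.cos(a),np.sin(a)])),.02]);print(k,proj(w,X).round(1),uv,((atz(w,uv,.02)-X)*1000).round(1))
```

```text
0 [260.2 116.2] (258.5, 117.5) [-0.7  2.   0. ]
60 [165.1 171.4] (163, 173.5) [-1.4  2.9  0. ]
-60 [354.2 172.9] (352, 174.5) [-1.   2.6  0. ]
```

View pics/w4z.png

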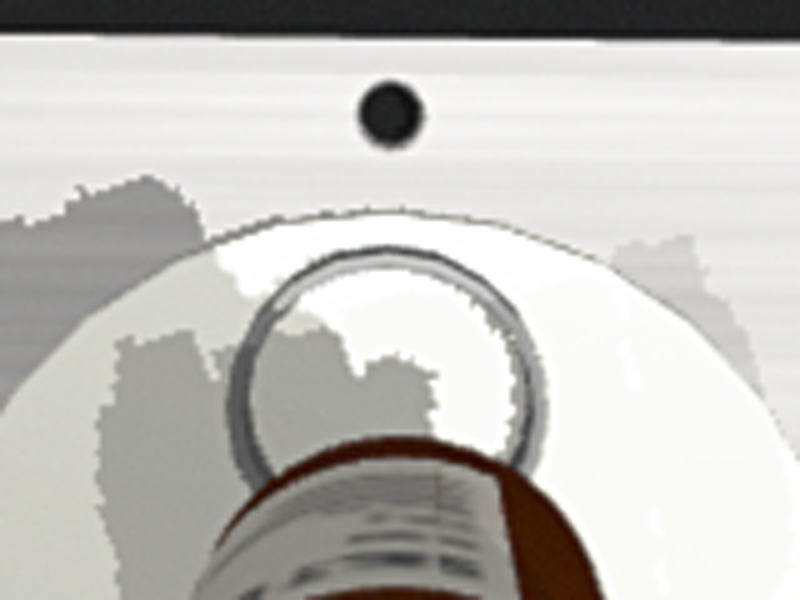

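The wrist view places the ring about 2 mm toward tool -x compared with the top camera; its centre is at about column 257. I'll correct by most of that, go down to just above the ring and look.

```bash
python3 -m pendant '[[-1.6,20,-0.8,0],[0,40,0,0],[0,35,0,0],[0,17,0,0],[0,0,0,0],[0,0,0,0]]'
python3 - <<'E'
from h import *
w=snapshot("wrist");save("w5",w);si=snapshot("side")
cv2.imwrite('pics/s5z.png',cv2.resize(si['image'][120:260,190:370],(771,600),interpolation=cv2.INTER_CUBIC))
E
```

```text
clock: 10.28
ee_pos: [0.6482, 0.0359, 0.0899]
tcp_rot: [0.415, -0.572, 0.573, -0.416]
contact_force: [0.3, -0.5, -0.7]
grip_width: 0.539
```

View pics/w5.png

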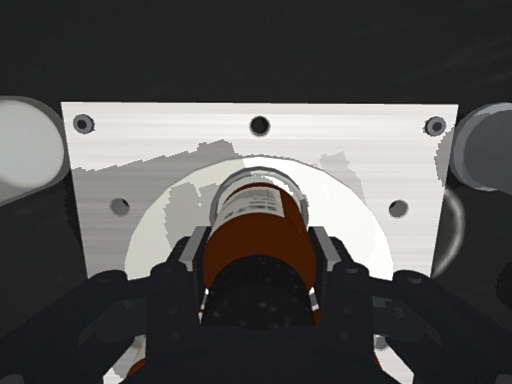

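View pics/s5z.png

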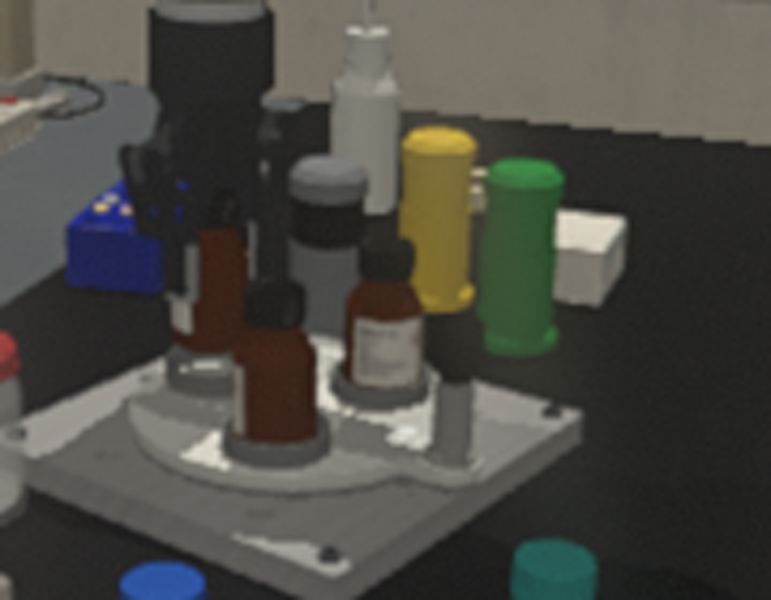

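Run:
```python
from h import *
from scipy.spatial.transform import Rotation as Rn
im=cv2.imread('pics/w5.png');cv2.imwrite('pics/w5z.png',cv2.resize(im[150:250,190:330],(800,571),interpolation=cv2.INTER_CUBIC))
w=snapshot("wrist");s=read_state()
R=Rn.from_quat(s['tcp_rot']).as_matrix();p=s['ee_pos']
f=lambda uv,z:(R.T@(atz(w,uv,z)-p)*1000).round(1)
print('ring outer far',f((259.5,166),.048),f((259.5,167),.048),'bottle front',f((260,183),.059),f((260,182),.059))
for u in (210,309): print(f((u,206),.048))
```

```text
ring outer far [-0.4 41.7 28.6] [-0.4 41.7 27.9] bottle front [-0.2 30.7 20.9] [-0.2 30.7 21.5]
[-31.1  41.6   3.3]
[30.3 41.6  3.3]
```

View pics/w5z.png

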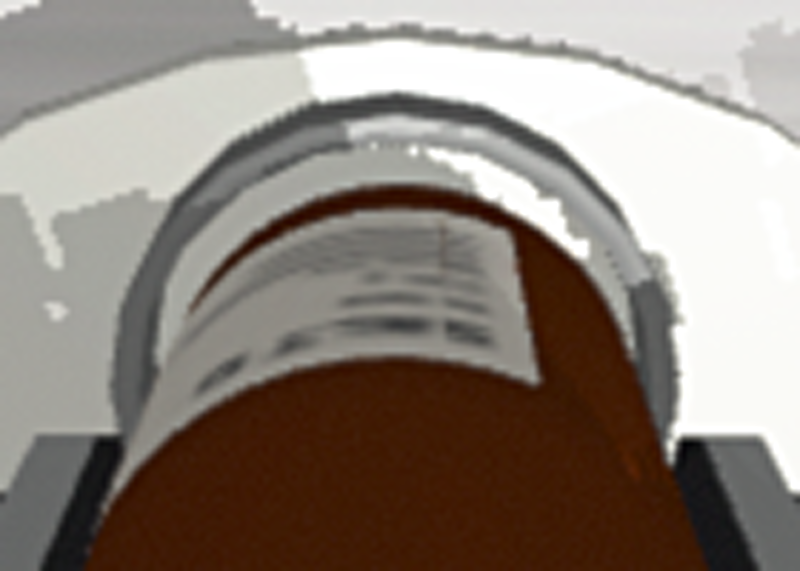

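The ring and the bottle are concentric within 1 mm (far edges 7.3 mm apart, ideal 7.5). Lowering.

```bash
python3 -m pendant '[[0,10,0,0],[0,8,0,0],[0,5,0,0],[0,1.5,0,0],[0,0,0,0]]'
```

```text
clock: 11.05
ee_pos: [0.6475, 0.036, 0.0649]
tcp_rot: [0.415, -0.572, 0.572, -0.416]
contact_force: [-3.2, 0.1, 7.6]
grip_width: 0.539
```

The bottle is on the pocket floor: TCP z is 0.065 as expected, with a light upward force. Releasing and backing off.

```bash
python3 -m pendant '[[0,0,0,0],[0,0,0,0],[0,0,0,0],[0,0,0,0],[0,-10,0,0],[0,-30,0,0],[0,-40,0,0],[0,-40,0,0],[0,-20,0,0],[0,0,0,0]]' 72
python3 - <<'E'
from h import *
w=snapshot("wrist");save("w6",w);si=snapshot("side")
cv2.imwrite('pics/s6z.png',cv2.resize(si['image'][120:260,190:370],(771,600),interpolation=cv2.INTER_CUBIC))
E
```

```text
clock: 12.3
ee_pos: [0.6479, 0.0359, 0.2059]
tcp_rot: [0.414, -0.571, 0.573, -0.416]
contact_force: [-1.2, -0.1, -0.9]
grip_width: 0.845
```

View pics/w6.png

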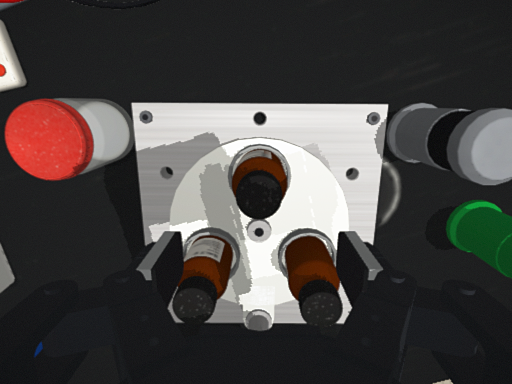

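View pics/s6z.png

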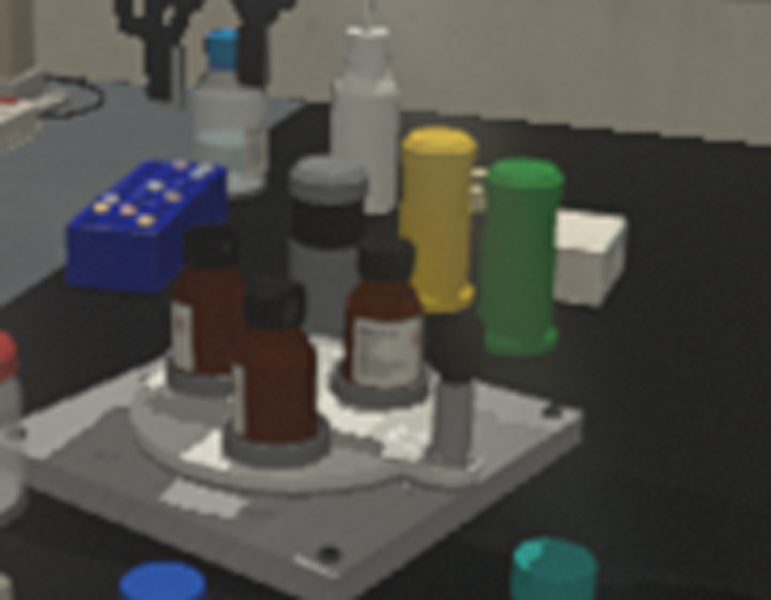

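The new bottle stands in its pocket at (260,180) in the wrist view, and the other two are undisturbed. Moving to above the plunger knob.

```bash
python3 -m pendant '[[0,0,-30,0],[0,0,-50,0],[0,0,-50,0],[0,0,-40,0],[0,0,-8.6,0],[0,0,0,0],[0,0,0,0]]' 70
python3 - <<'E'
from h import *
from scipy.spatial.transform import Rotation as Rn
w=snapshot("wrist");save("w7",w);s=read_state();t=snapshot("top")
R=Rn.from_quat(s['tcp_rot']).as_matrix();p=s['ee_pos'];print(p,s['joints'].round(2))
print(proj(w,[.4782,.0904,.118]))
for l in ("knob_grip","plunger"):
  for q in (w,t):
    for r in recognise(q,l)[:2]: print(l,r['confidence'],np.array(r['centre'])*[512,384])
for r in cut_out(w,"knob_grip"):
    ys,xs=np.where(r['mask']);print(r['confidence'],xs.min(),xs.max(),ys.min(),ys.max())
c=np.array([.5874,.0542])
a=np.radians(-18.34)
for k in (0,60,-60,120,-120,180): 
    b=a+np.radians(k); print(k,proj(w,np.array([*(c+.115*np.array([np.cos(b),np.sin(b)])),.02])).round(1))
E
```

```text
clock: 13.28
ee_pos: [0.4785, 0.091, 0.2034]
tcp_rot: [-0.415, 0.572, -0.572, 0.415]
contact_force: [-0.3, -0.1, 0.1]
grip_width: 0.816
[0.4784388  0.09094162 0.20340566] [-0.06  0.3   1.51 -0.    1.33  1.83]
[260.79606017 191.65267512]
knob_grip 0.92 [260.9152 187.8912]
knob_grip 0.71 [256.     205.7088]
plunger 0.77 [256.2048 189.888 ]
plunger 0.74 [255.5904 188.6976]
plunger 0.5 [205.824  146.6112]
plunger 0.44 [247.9104 174.6048]
0 [261.8 -95.4]
60 [152.2 -20.2]
-60 [370.4 -19. ]
120 [162.  109.6]
-120 [359.2 110.5]
180 [260.3 166. ]
```

View pics/w7.png

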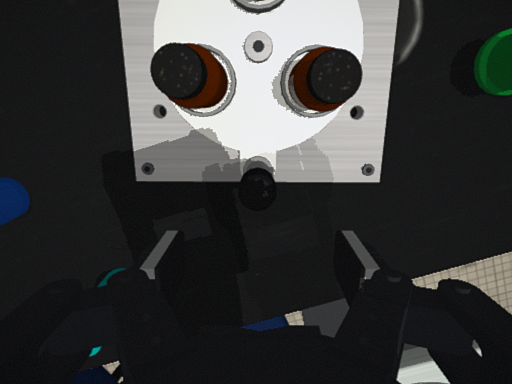

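Run:
```python
from h import *
from scipy.spatial.transform import Rotation as Rn
w=snapshot("wrist");s=read_state();im=w['image']
cv2.imwrite('pics/w7z.png',cv2.resize(im[145:225,215:305],(720,640)[:2] and (675,600),interpolation=cv2.INTER_CUBIC))
R=Rn.from_quat(s['tcp_rot']).as_matrix();p=s['ee_pos']
for uv in ((257.5,190),(257.5,191)):print((R.T@(atz(w,uv,.118)-p)*1000).round(1), atz(w,uv,.118))
```

```text
[-1.9 85.7  1.2] [0.47941676 0.0926727  0.118     ]
[-1.9 85.7  0.4] [0.47866904 0.0929177  0.118     ]
```

View pics/w7z.png

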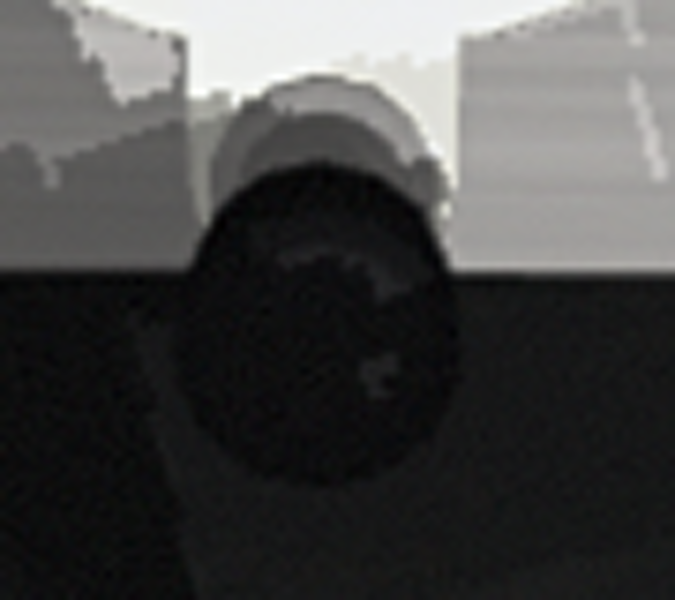

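```bash
python3 -m pendant '[[-1.6,20,0,0],[0,40,0,0],[0,40,0,0],[0,15,0,0],[0,5,0,0],[0,0,0,0]]' 60
python3 - <<'E'
from h import *
w=snapshot("wrist");save("w8",w)
E
```

```text
clock: 14.42
ee_pos: [0.4783, 0.0928, 0.0841]
tcp_rot: [0.415, -0.572, 0.572, -0.415]
contact_force: [0.7, 0.6, -0.1]
grip_width: 0.702
```

View pics/w8.png

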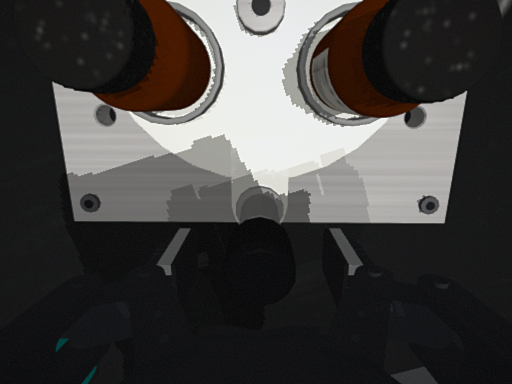

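The knob is centred between the pads at about column 260. Closing on it.

```bash
python3 -m pendant '[[0,0,0,0],[0,0,0,0],[0,0,0,0],[0,0,0,0],[0,0,0,0],[0,0,0,0]]' 20 70
python3 -m pendant '[[0,-4,0,0],[0,-4,0,0],[0,-4,0,0],[0,-3,0,0],[0,0,0,0],[0,0,0,0]]'
python3 - <<'E'
from h import *
w=snapshot("wrist");save("w9",w);si=snapshot("side")
cv2.imwrite('pics/s9z.png',cv2.resize(si['image'][120:260,190:370],(771,600),interpolation=cv2.INTER_CUBIC))
E
```

```text
clock: 15.22
ee_pos: [0.4785, 0.0929, 0.0846]
tcp_rot: [0.415, -0.572, 0.573, -0.416]
contact_force: [-1.5, 0.3, 4.8]
grip_width: 0.326
clock: 15.98
ee_pos: [0.478, 0.0928, 0.0987]
tcp_rot: [-0.415, 0.572, -0.572, 0.415]
contact_force: [3.1, 0.4, -8.2]
grip_width: 0.33
```

View pics/w9.png

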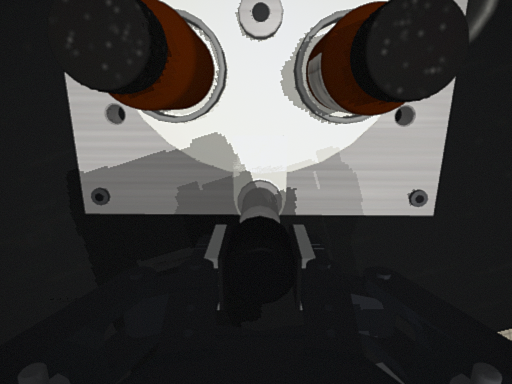

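View pics/s9z.png

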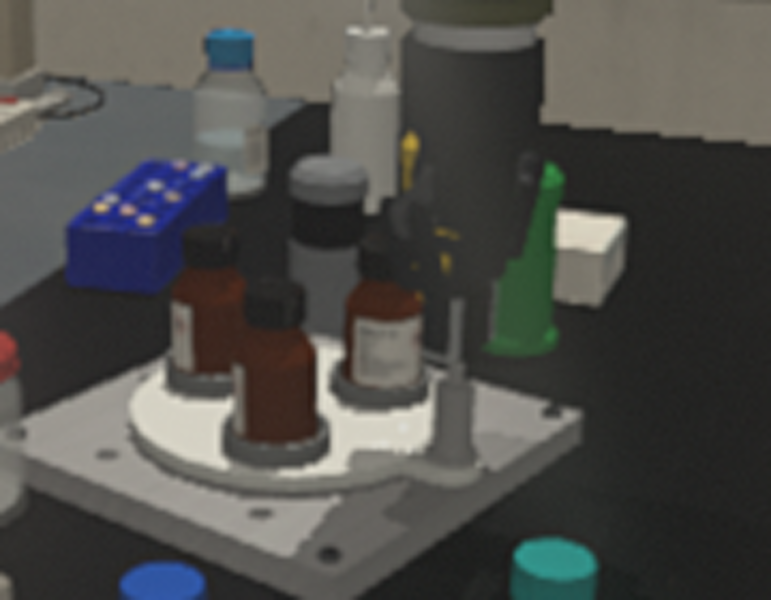

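The plunger is up about 14 mm, with the thin pin visible under the knob at (457,330) in the side crop and about 8 N of pull. Starting the arc clockwise toward the scanner.

```bash
python3 -m pendant '[[0,-1,0,0],[-5,0,0.1,0],[-5,0,0.3,0],[-10,0,1.3,0],[-9.8,0,2.2,0],[-9.5,0,3,0],[-9.3,0,3.8,0],[-8.9,0,4.7,0],[0,0,0,0]]'
python3 - <<'E'
from h import *
w=snapshot("wrist");save("w10",w)
E
```

```text
clock: 17.2
ee_pos: [0.5112, 0.1433, 0.0997]
tcp_rot: [0.415, -0.572, 0.572, -0.416]
contact_force: [3.6, -2.1, -8.0]
grip_width: 0.33
```

View pics/w10.png

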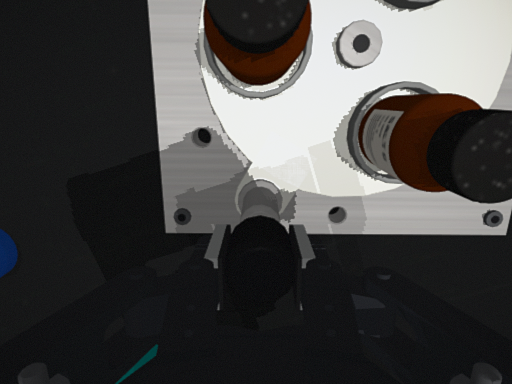

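The carousel is turning with the knob. The hole it has just left shows at (337,214) and the target hole at (203,136). Continuing.

```bash
python3 -m pendant '[[-8.5,0,5.4,0],[-7.9,0,6.1,0],[-7.4,0,6.8,0],[-6.8,0,7.4,0],[-6.1,0,7.9,0],[-5.3,0,8.4,0],[0,0,0,0],[0,0,0,0]]'
python3 - <<'E'
from h import *
from scipy.spatial.transform import Rotation as Rn
w=snapshot("wrist");save("w11",w);t=snapshot("top");cv2.imwrite('pics/t11.png',cv2.resize(t['image'][130:280,170:330],(640,600),interpolation=cv2.INTER_CUBIC))
s=read_state();print(s['ee_pos'],s['contact_force'],s['joints'].round(2))
E
```

```text
clock: 18.25
ee_pos: [0.5636, 0.1696, 0.0998]
tcp_rot: [0.415, -0.572, 0.572, -0.415]
contact_force: [2.0, -3.8, -9.0]
grip_width: 0.332
[0.56343113 0.16961381 0.09988955] [ 2.11006202 -4.37327496 -8.46559994] [ 0.09  0.57  1.38 -0.    1.19  1.98]
```

View pics/w11.png

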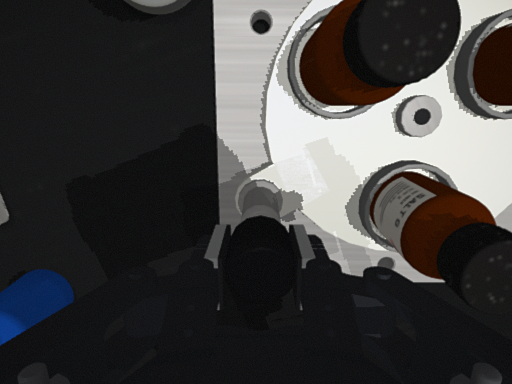

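View pics/t11.png

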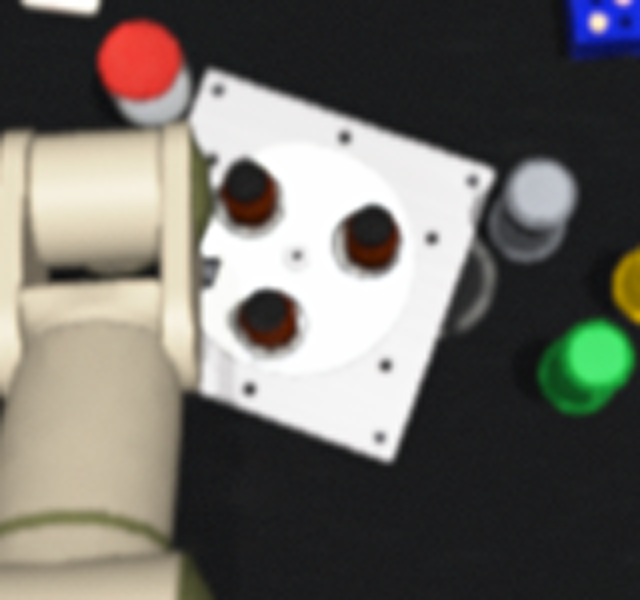

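The TCP is within 0.7 mm of the computed hole position. I'll nudge that far, then lower 8 mm and read the spring force.

```bash
python3 -m pendant '[[-0.3,0,0.5,0],[0,3,0,0],[0,3,0,0],[0,2,0,0],[0,0,0,0],[0,0,0,0]]'
```

```text
clock: 19.1
ee_pos: [0.5638, 0.1697, 0.0919]
tcp_rot: [-0.415, 0.572, -0.572, 0.415]
contact_force: [0.4, -5.0, -7.4]
grip_width: 0.324
```

The pull is still downward at 7 mm, so the pin has entered the hole. Lowering the rest of the way.

```bash
python3 -m pendant '[[0,3,0,0],[0,3,0,0],[0,1,0,0],[0,0,0,0],[0,0,0,0]]'
python3 - <<'E'
from h import *
w=snapshot("wrist");save("w12",w);si=snapshot("side")
cv2.imwrite('pics/s12z.png',cv2.resize(si['image'][120:260,190:370],(771,600),interpolation=cv2.INTER_CUBIC))
E
```

```text
clock: 19.73
ee_pos: [0.564, 0.1697, 0.0852]
tcp_rot: [0.415, -0.572, 0.572, -0.415]
contact_force: [-0.1, -5.2, -5.9]
grip_width: 0.332
```

View pics/s12z.png

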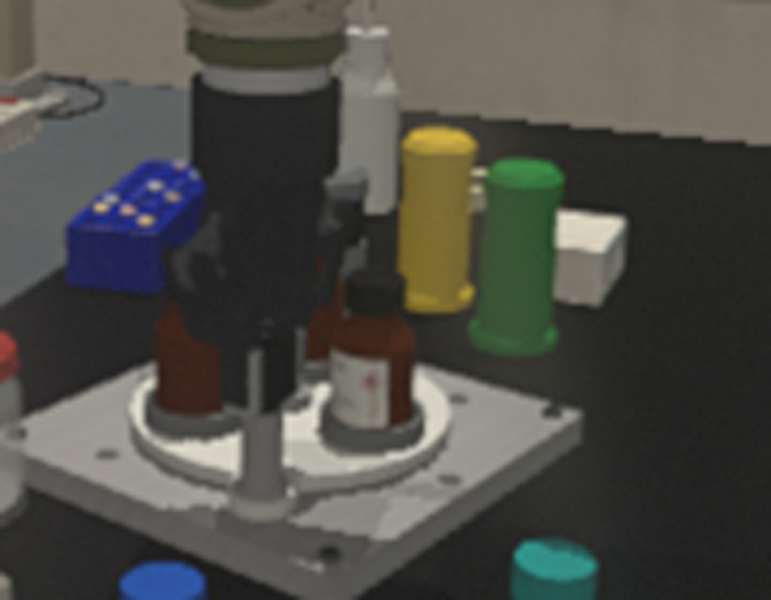

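The knob is down with only the spring load remaining. Releasing, with a limited opening because of the bottles, and retracting.

```bash
python3 -m pendant '[[0,0,0,0],[0,0,0,0],[0,0,0,0],[0,0,0,0],[0,-10,0,0],[0,-30,0,0],[0,-40,0,0],[0,-40,0,0],[0,-20,0,0],[0,0,0,0]]' 52
python3 - <<'E'
from h import *
w=snapshot("wrist");save("w13",w);si=snapshot("side")
cv2.imwrite('pics/s13z.png',cv2.resize(si['image'][120:260,190:370],(771,600),interpolation=cv2.INTER_CUBIC))
E
```

```text
clock: 21.08
ee_pos: [0.5645, 0.1699, 0.2267]
tcp_rot: [0.414, -0.572, 0.573, -0.417]
contact_force: [0.5, -1.1, -0.5]
grip_width: 0.606
```

View pics/s13z.png

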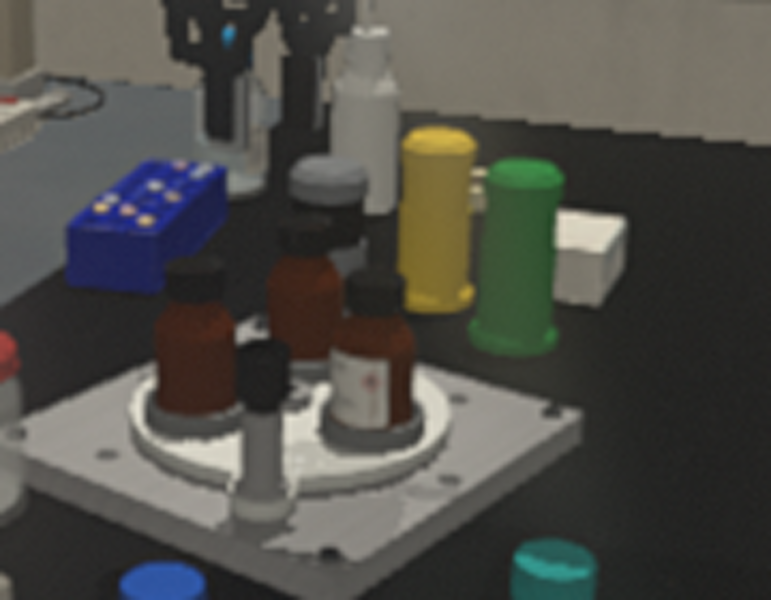

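View pics/w13.png

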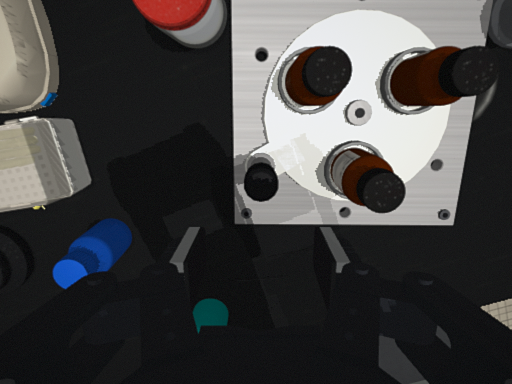

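The knob appears fully down on its sleeve, and all three bottles are upright. I'll check plunger height and carousel angle numerically.

Run:
```python
from h import *
si=snapshot("side");t=snapshot("top");w=snapshot("wrist")
K=np.array([.5641,.1675])
for dz in (0,.006,.012): print(dz,'top',proj(si,[*K,.118+dz]).round(1),'under',proj(si,[*K,.082+dz]).round(1))
i0=cv2.imread('pics/side0.png')
a=cv2.resize(i0[185:245,270:320],(400,480),interpolation=cv2.INTER_CUBIC);b=cv2.resize(si['image'][190:250,226:276],(400,480),interpolation=cv2.INTER_CUBIC)
cv2.imwrite('pics/cmp.png',np.hstack([a,b]))
for l in ("knob_grip","plunger"):
  for n,q in (('s',si),('t',t),('w',w)):print(l,n,[(np.round(np.array(r['centre'])*[512,384],1).tolist(),round(r['confidence'],2)) for r in recognise(q,l)[:2]])
cv2.imwrite('pics/t14.png',cv2.resize(t['image'][130:280,170:330],(640,600),interpolation=cv2.INTER_CUBIC))
cv2.imwrite('pics/t14f.png',t['image'])
# bottle caps expected for -60deg
for k in (-78.3,41.7,161.7):
    r=np.radians(k);P=np.array([.588+.06*np.cos(r),.0548+.06*np.sin(r),.130]);print(k,((proj(t,P)-[170,130])*4).round(0),proj(w,P).round(1))
```

```text
0 top [251.4 199.9] under [251.2 214.6]
0.006 top [251.4 197.4] under [251.3 212.2]
0.012 top [251.4 194.9] under [251.3 209.7]
knob_grip s [([248.0, 210.5], 0.5)]
knob_grip t []
knob_grip w [([260.1, 179.1], 0.87)]
plunger s [([249.8, 205.3], 0.69), ([258.5, 227.8], 0.43)]
plunger t [([303.3, 182.8], 0.41)]
plunger w [([260.0, 180.7], 0.66)]
-78.3 [368. 222.] [477.3  67.8]
41.7 [244. 177.] [330.5  67.1]
161.7 [266. 306.] [389.4 189.9]
```

View pics/cmp.png

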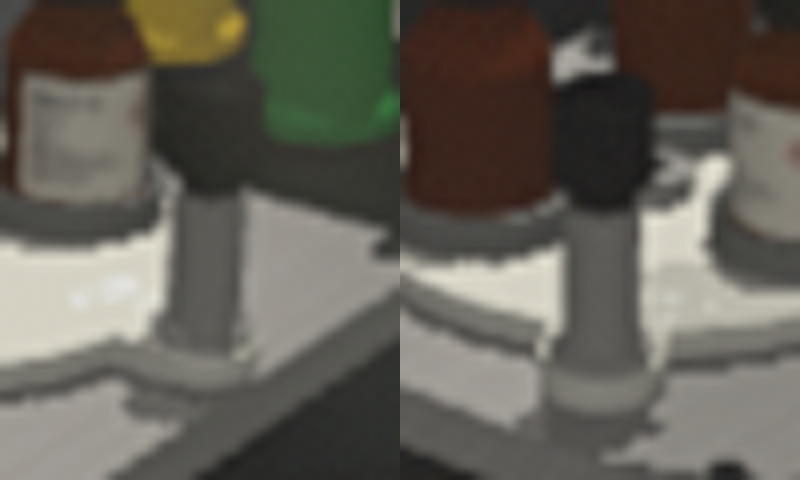

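View pics/t14.png

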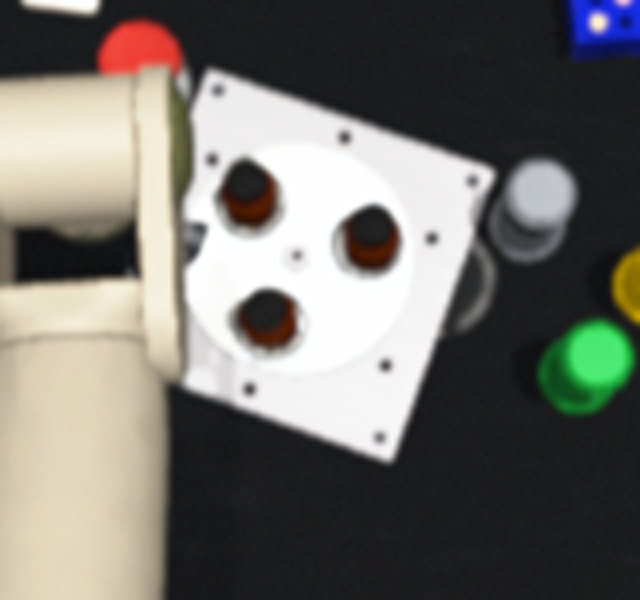

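All checks agree: the knob sits on its sleeve with no pin showing (underside at row 215.9 against 214.6 predicted for fully down), and the cap positions match a turn of -60°. Handing in.

```bash
python3 -c "
from cell import *
s=read_state();print(s['clock'],s['contact_force']);print(finish_job())"
```

```text
21.625 [-0.51126098 -0.06803162 -0.43234094]
the job is handed in; nothing more can be done
None
```

The job is done and handed in at 21.6 s. The amber bottle stands in the formerly empty pocket, and the carousel is turned one hole clockwise, so the bottle faces the grey scanner pillar and is locked there.

**What I did:** I set the bottle in the pocket, lifted the plunger about 15 mm and walked the knob round a 60° arc. I then lowered the plunger into the next hole, let go and retracted.

**Last checks:**
- **Plunger:** the knob sits directly on its sleeve with no pin showing. Its underside is at row 215.9 in the side view, against 214.6 expected for fully down.
- **Carousel angle:** the three bottle caps match the positions expected for a 60° turn to within about 1 mm.
- **Bottles:** all three are upright in their pockets.
- **Surroundings:** the jar and carton look unmoved by eye. I did not measure them.
- **Robot:** it is clear of everything, with contact force near 0.

**Disagreements:**
- The wrist and top cameras differed by about 2 mm sideways. I followed the wrist view for the bottle and the knob.
- At the end, the network did not find the knob in the top view, and its only plunger detection there was wrong (on the scanner). The plunger check therefore rests on the side and wrist views.
- There was about 5 N of sideways force while lowering the pin. It was gone after release.

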